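# Wind a half-turned blank into the crank vice

## Task

Stand the half-turned wooden blank on the bed of the crank vice, upright and square between the open jaws, and let go of it. Then wind the crank clockwise by its black knob at a calm, steady pace, through the heavy point in every turn without letting it run back or surge, until the blank is pushed home against the stop block and gripped snugly: feel for this in the crank and stop before the soft wood is crushed. Let go of the crank and leave the other things on the bench alone.

Things in the scene. Friction and masses are not known exactly. Their poses are not given: they have to be found in the camera images.
- vice: Crank vice, fixed on the bench. Origin on the table; own z up, own +y along the bed from the dark gearbox (own y -220 to -100 mm, 120 mm high, crank on top) to the stop block (dark steel, brass face, red button). Grey bed 130 mm wide, 20 mm thick. The stop's face is somewhere at own y +98 to +115 mm, not measured. Jaw and stop tops are 70 mm above the table.
- load_spot (a point): Point on the bed's top face (20 mm above the table), own y +30 mm of the vice, between the open jaws: the blank's underside goes here, its sides square to the vice. At the start the gap between pad and stop is free at least from own y -36 to +97 mm.
- crank_axis (a point): Point on the crank's vertical axis, at the height of the middle of the knob. Turning the crank takes about 0.55 N m (6 to 8 N at the knob) all the way; friction holds it where it is left.
- knob_mid (a point): Middle of the black crank knob (half-way up): upright plastic barrel 29 mm in diameter, 52 mm high, spinning freely on its pin, 75 mm from the crank axis, about 183 mm above the table. Hold it firmly (about 30 N) or it slips. The crank arm's top is 29 mm below this point; nothing in the knob's circle stands higher than the arm.
- crank (a joint): Crank angle, rad, growing clockwise seen from above: closes the jaw 8 mm per rad. At 0 the arm points to the vice's own -y, at pi/2 to its -x; starts at -0.5 to 1.5. Heavy points at 3.0 and 9.28 (a brass lobe rides over a sprung roller): about 10 N more at the knob from 0.4 before, then pushing on for 0.4. Blank meets pad and stop at 10.9 to 13.2. Keep between -1.5 and 4.5 rad/s.
- pad: Brass pad of the moving jaw, 80 mm wide, face 4 mm beyond its origin towards own +y. Sprung, 30 N/mm: with the blank against the stop, grip grows about 200 N per rad of crank, and the knob's resistance by 1.07 N per 10 N of grip. A snug grip is 20 to 80 N (2 to 8.5 N more at the knob than in free winding); above 110 N the wood is crushed.
- blank: Half-turned blank of pale wood, 150 to 310 g: a square foot 60 x 60 mm and 50 mm high, and on it a round turned neck 40 mm in diameter and 50 mm high with a dark line. Origin: centre of its underside; its own x and y are square to the foot's sides.
- blank_grip (a point): Centre of the blank's round neck, 75 mm above its underside: where to grasp it. The neck starts 25 mm below this point.
- wax_tin: Yellow tin of wax, 60 mm across, 55 mm high: leave alone; it may stand beside the blank.
- bowl: Finished wooden bowl, 130 mm across: leave alone.
- glue: White bottle with an orange cap, 54 mm across, 150 mm high: leave alone.
- mug: Blue mug, 80 mm across: leave alone.
- pawn: Dark turned finial, 95 mm high: leave alone.
- gouge: Turning gouge lying beyond the vice, 260 mm long: leave alone.
- bench_brush: Bench brush lying at the left: leave alone.
Things that resemble listed ones, but are neither listed nor needed, are in the scene too. There is more than one size of the blank; the one meant has the size given above.

How it is judged:
By the outcome, as a careful person would: the job done as asked, in the order asked, and still so for the second after the job is handed in, with the robot touching nothing.
It also fails if it takes over 72 s, if anything falls off the work surface, if the arm or the gripper's body presses on something with over 40 N, if the wrist force passes 120 N, or if a joint passes its speed limit or range.

## Robot

A 6-joint arm with a two-finger parallel gripper is mounted at the origin on the work surface. World frame = base frame: x ahead of the robot, y to its left, z up, the work surface at z = 0. Lengths are in m, angles in rad, forces in N, time in s.
With the tool pointing down it reaches from about 0.3 to 0.775 m from the base axis. Payload 14.6 kg.
Tool frame: the origin (TCP) lies between the finger pads; the fingertips stand 25 mm ahead of it and the grasp point (between the pads) lies 6 mm ahead of it; z points along the fingers, y is the direction in which the jaws open and shut (so a half turn about z gives the same grasp; the last joint's range is limited). The gripper opens to 85 mm and grips with 20 to 120 N. Pads are 22 mm wide; open, the fingers measure 114 mm over their backs; the gripper's body (76 mm by 85 mm) begins 54 mm behind the grasp point. The pads swing forward as they close: fully open they stand 13 mm farther back than shut.
Start: joints at [-1.206, 0.3, 1.521, -0, 1.321, -0.067], TCP at [0.23, -0.5, 0.256] pointing down, gripper open.
Joint ranges: [-3.03, 3.03], [-0.79, 2.21], [0.23, 2.52], [-1.04, 4.18], [0, 3.07], [-2.55, 2.55]. Speed limits (rad/s): [2.22, 2.22, 2.57, 3.14, 3.14, 3.14].

## Interface

Orientations are given as a unit quaternion [w, x, y, z].
In Python, from rig import bot, viewer, ticket gives the robot as it stands.
- The arm moves only by the tool carry_out, never from a script. Its argument "series" is a list of rows, each an object with "dp": the shift along the tool's x, y, z in m, a list of three; "delta_rot": the turn, a rotation vector about the tool's x, y, z in rad, a list of three. A call has 1 to 8 rows; each row shifts and turns the commanded pose from where the row before left it, along the tool's axes as they then stand; what a row does not reach is not made up. A row lasts 1/10 s, in which the tool goes at most 50 mm and 8.59 degrees, less where a joint would pass 70% of its speed; a pose out of reach is approached as far as the arm can. A call is refused whole if a number of a shift passes 0.05 or a number of a turn 0.15, either way. A call with a gripper value outside its range is refused whole. "jaw" is the finger opening in m, from 0 to 0.0854, set as the call begins (left out, the last holds). The fingers move at their own pace and stop on an object; the grip force is fixed at half the most. Time passes only in rows, so rows that do not move let the fingers close. It gives the time, the measured TCP pose, the force and the opening at its end, in the units of the state.
- bot.sense(): the state, without advancing time (a new reading comes with each control period).
- viewer.grab_frame(name): name is "side" or "top"; returns a dict with "img" (400x640x3 uint8, red, green, blue), "fx", "fy", "cx", "cy" (pixels), "k1" (the pictures are not rectified: a ray, as slopes to the right and down, at radius r is drawn at 1 + k1 r^2 times it, then the intrinsics apply), "view" (4x4, takes a point from world to camera coordinates). Camera axes: x right, y down, z forward; pixel columns grow to the right and rows downward; lengths in m; the calibration is good to about 2 mm. A picture is of the moment at which its call begins. There is no depth.
- ticket.finish_job(): hands the job in, once; it reports no verdict.
The state is a dict: "t": time; "joint_positions": joint angles; "joint_velocities": joint speeds; "tau": joint torques, N m; "ee_pos": TCP position; "tool_rot": TCP orientation; "contact_force": force on the tool from outside, world axes, zero at the start; "torque": the same for the moment, N m; "opening": opening from 0.0 (shut) to 1.0 (fully open).
Only numpy, scipy, OpenCV 4.12 (cv2) and the standard library are available. Lean on these libraries where they do the work, as an engineer would, in place of code of your own. Each camera call takes 0.05 s, during which the arm holds its last target.

## Working session

There is one attempt and no reset: what is moved stays moved. The work goes in short steps, Python scripts to look and compute and a tool call to move; the robot and the scene stay as the last step left them, time stands still between calls to the robot, and variables do not carry over. Pictures are saved under pics/ and viewed, and the job is handed in when it is done.

Besides the shell and the picture viewer there is one more tool, called after "Call:" by a JSON object that holds its "api" and its "payload". carry_out: Moves the arm, as the interface text tells. Its arguments: {"type":"object","properties":{"series":{"type":"array","items":{"type":"object","properties":{"dp":{"type":"array","items":{"type":"number"}},"delta_rot":{"type":"array","items":{"type":"number"}}}}},"jaw":{"type":"number"}},"required":["series"]}

```bash
ls; mkdir -p pics
python3 - <<'E'
from rig import bot, viewer, ticket
import cv2, numpy as np, pickle
print(bot.sense())
for n in("side","top"):
    f=viewer.grab_frame(n); pickle.dump(f,open(f"pics/{n}0.pkl","wb"))
    cv2.imwrite(f"pics/{n}0.png",f["img"][:,:,::-1])
    print(n,{k:f[k] for k in f if k!="img"})
E
```

```text
pics
{'t': 0.0, 'joint_positions': array([-1.20565497e+00,  3.00496868e-01,  1.52159692e+00, -1.07470705e-05,
        1.32065815e+00, -6.66277518e-02]), 'joint_velocities': array([ 0.00175313,  0.00192255, -0.00025298, -0.00065442,  0.0025447 ,
       -0.00062293]), 'tau': array([-1.05300911e-03, -5.43496299e+01, -3.61793053e+01, -1.10954747e-04,
        4.05754181e-03,  7.70724114e-06]), 'ee_pos': array([ 0.23007272, -0.49934582,  0.25570045]), 'tool_rot': array([-5.72424492e-04,  9.76786845e-01,  2.14212798e-01, -9.13424624e-05]), 'contact_force': array([0.14676152, 0.83455196, 0.83138242]), 'torque': array([-0.02296363,  0.07049103,  0.06888544]), 'opening': 0.9973341001063787}
side {'fx': 476.9542678867247, 'fy': 476.9542678867247, 'cx': 313.2406052419496, 'cy': 199.42008355973434, 'k1': -0.09035647199804762, 'view': array([[ 0.99910843, -0.03722861,  0.01990938, -0.54148102],
       [-0.01347259, -0.72808444, -0.68535505,  0.08681616],
       [ 0.04001053,  0.68447577, -0.72793686,  1.80873891],
       [ 0.        ,  0.        ,  0.        ,  1.        ]])}
top {'fx': 432.204830679962, 'fy': 432.204830679962, 'cx': 323.1785777457963, 'cy': 200.6744883121194, 'k1': 0.015820519744157695, 'view': array([[ 0.02613089, -0.99961379,  0.00945763, -0.03445494],
       [-0.99105505, -0.0271434 , -0.13066414,  0.5325221 ],
       [ 0.13087039, -0.00595867, -0.99138158,  1.27911314],
       [ 0.        ,  0.        ,  0.        ,  1.        ]])}
```

View pics/side0.png

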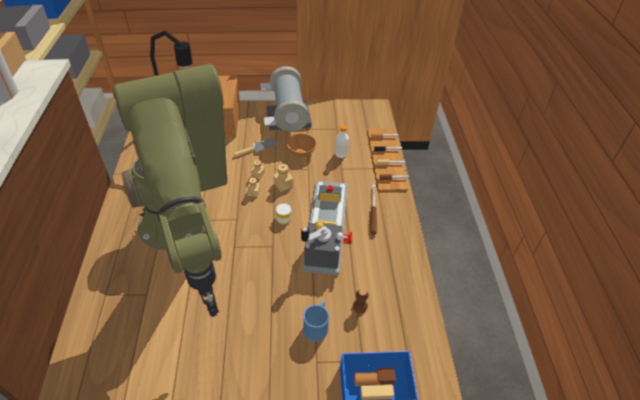

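View pics/top0.png

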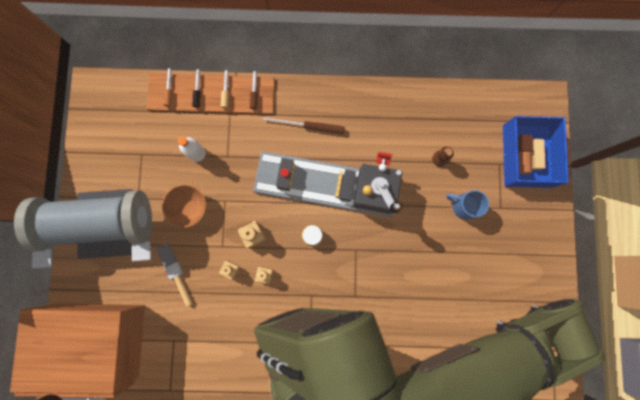

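Run:
```python
import cv2
a=cv2.imread("pics/top0.png"); b=cv2.imread("pics/side0.png")
cv2.imwrite("pics/c1.png",cv2.resize(a[145:290,200:420],None,fx=3.6,fy=3.6,interpolation=cv2.INTER_CUBIC))
cv2.imwrite("pics/c2.png",cv2.resize(b[140:280,230:390],None,fx=4.2,fy=4.2,interpolation=cv2.INTER_CUBIC))
```

```text
(no output)
```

View pics/c1.png

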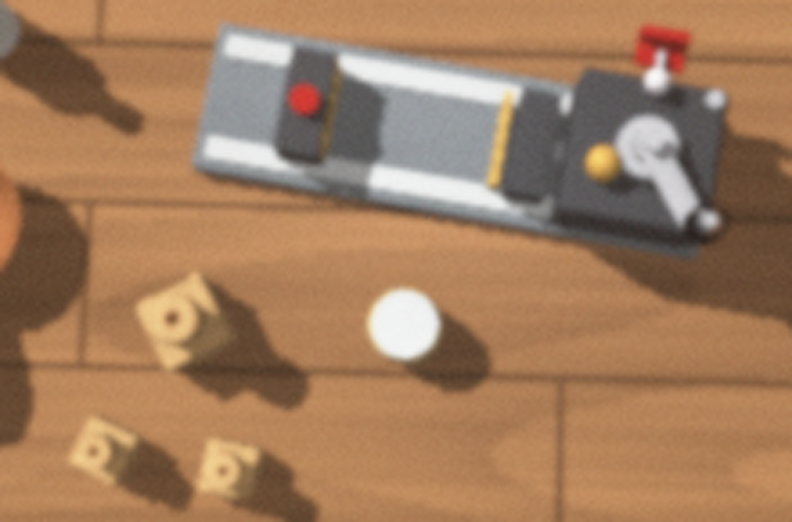

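View pics/c2.png

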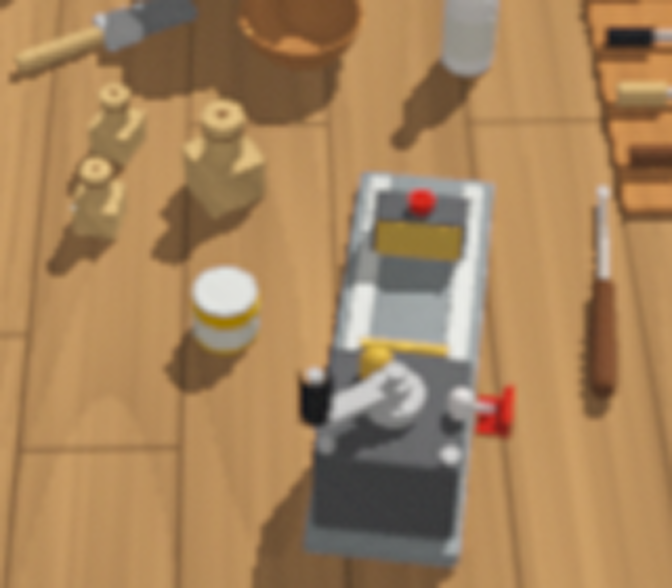

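```bash
cat > h.py <<'E'
import numpy as np, cv2, pickle
def load(n): return pickle.load(open(n,"rb"))
def ray(f,u,v):
    xd=np.array([(u-f["cx"])/f["fx"],(v-f["cy"])/f["fy"]]); x=xd.copy()
    for _ in range(20): x=xd/(1+f["k1"]*(x@x))
    R=f["view"][:3,:3];t=f["view"][:3,3]
    d=R.T@np.array([x[0],x[1],1]); return -R.T@t,d/np.linalg.norm(d)
def atz(f,u,v,z):
    c,d=ray(f,u,v); return c+d*(z-c[2])/d[2]
def proj(f,p):
    c=f["view"][:3,:3]@np.asarray(p)+f["view"][:3,3]; x=c[:2]/c[2]; x=x*(1+f["k1"]*(x@x))
    return np.array([f["cx"]+f["fx"]*x[0],f["cy"]+f["fy"]*x[1]])
def tri(f1,p1,f2,p2):
    c1,d1=ray(f1,*p1);c2,d2=ray(f2,*p2)
    s=np.linalg.lstsq(np.c_[d1,-d2],c2-c1,rcond=None)[0]
    a=c1+s[0]*d1;b=c2+s[1]*d2; return (a+b)/2,np.linalg.norm(a-b)
E
python3 - <<'E'
from h import *
np.set_printoptions(precision=4,suppress=True)
T=load("pics/top0.pkl");S=load("pics/side0.pkl")
t=lambda x,y:(200+x/3.6,145+y/3.6); s=lambda x,y:(230+x/4.2,140+y/4.2)
for n,a,b in [("knobtop",t(708,219),s(316,378)),("hub",t(650,145),s(398,388)),("button",t(305,99),s(421,203)),
 ("blanktop",t(173,319),s(222,115)),("small1",t(95,451),s(115,93)),("small2",t(223,470),s(95,167)),("tin",t(404,324),s(225,292)),("bedfarR",t(222,25),s(494,182)),("bedfarL",t(193,168),s(362,172))]:
    print(n,*tri(T,a,S,b))
for n,p in [("bedfarR",t(222,25)),("bedfarL",t(193,168))]: print(n,atz(T,*p,.02))
for n,p in [("bedfarR",s(494,182)),("bedfarL",s(362,172)),("nearL",s(308,550)),("nearR",s(460,565))]: print(n,atz(S,*p,.02))
print("blank foot corners", [atz(T,*t(*p),.05) for p in [(196,273),(136,300),(177,370),(234,330)]])
E
```

```text
knobtop [ 0.5036 -0.2144  0.2007] 0.00124148532625073
hub [ 0.5691 -0.1791  0.1433] 0.00435194350599467
button [0.6096 0.0965 0.0747] 0.0005895597229333904
blanktop [0.4255 0.1924 0.0986] 0.0027582215329363478
small1 [0.3201 0.2538 0.0725] 0.003491390532142375
small2 [0.3068 0.1507 0.0732] 0.0017690903083135208
tin [0.4284 0.0098 0.0521] 0.0021565040904765053
bedfarR [0.6856 0.1755 0.0213] 0.005381955586599375
bedfarL [0.5593 0.195  0.0183] 0.0033689454275967947
bedfarR [0.6831 0.1754 0.02  ]
bedfarL [0.5573 0.1945 0.02  ]
bedfarR [0.6885 0.1778 0.02  ]
bedfarL [0.5609 0.1937 0.02  ]
nearL [ 0.4981 -0.2482  0.02  ]
nearR [ 0.6222 -0.266   0.02  ]
blank foot corners [array([0.4651, 0.1832, 0.05  ]), array([0.4414, 0.2316, 0.05  ]), array([0.3849, 0.195 , 0.05  ]), array([0.4188, 0.1497, 0.05  ])]
```

```bash
cat > fit.py <<'E'
from h import *
from scipy.optimize import minimize
from scipy.ndimage import map_coordinates
np.set_printoptions(precision=4,suppress=True)
T=load("pics/top0.pkl");S=load("pics/side0.pkl")
G={}
for n,f in(("T",T),("S",S)):
    im=cv2.GaussianBlur(f["img"],(0,0),1.0).astype(float)
    gx=np.stack([cv2.Sobel(im[...,c],cv2.CV_64F,1,0)for c in range(3)],-1);gy=np.stack([cv2.Sobel(im[...,c],cv2.CV_64F,0,1)for c in range(3)],-1)
    G[n]=(f,gx,gy)
def edge(n,a,b,m=40):
    f,gx,gy=G[n]; P=np.array([proj(f,a+(b-a)*s) for s in np.linspace(.06,.94,m)])
    d=P[-1]-P[0]; nn=np.array([-d[1],d[0]])/np.linalg.norm(d)
    g=sum(abs(map_coordinates(gx[...,c],[P[:,1],P[:,0]],order=1)*nn[0]+map_coordinates(gy[...,c],[P[:,1],P[:,0]],order=1)*nn[1]) for c in range(3))
    return np.minimum(g,400).mean()
def W(q,p):
    c,s=np.cos(q[2]),np.sin(q[2]); return np.array([q[0]+c*p[0]-s*p[1],q[1]+s*p[0]+c*p[1],p[2]])
def vice(q,v=False):
    o=[]
    for n in "TS":
        e=lambda a,b:o.append(edge(n,W(q,a),W(q,b)))
        e((-.065,-.09,.02),(-.065,.16,.02)); e((.065,-.09,.02),(.065,.16,.02))
    
    return -sum(o)
def blank(q):
    h=.03;o=[];c=[(-h,-h),(h,-h),(h,h),(-h,h)]
    for i in range(4):
        a,b=c[i],c[(i+1)%4]
        o.append(edge("T",W(q,(*a,.05)),W(q,(*b,.05))))
        o.append(edge("S",W(q,(*a,.05)),W(q,(*b,.05))))
    return -sum(o)
def srch(fn,q0,r,k=3):
    best=(fn(q0),q0)
    rng=np.random.default_rng(0)
    for it in range(5):
        c=best[1]
        for _ in range(250):
            q=c+rng.uniform(-1,1,len(c))*r; v=fn(q)
            if v<best[0]: best=(v,q)
        r=r*.5
    return best
if __name__=="__main__":
    print("vice",srch(vice,np.array([.588,-.013,-.14]),np.array([.012,0.0,.04])))
    print("blank",srch(blank,np.array([.4255,.192,-.6]),np.array([.012,.012,.4])))
    print("blank",srch(blank,np.array([.4255,.192,.6]),np.array([.012,.012,.4])))
E
python3 fit.py
```

```text
vice (np.float64(-1215.1341890925082), array([ 0.5838, -0.013 , -0.1486]))
blank (np.float64(-1968.3183976746107), array([ 0.4258,  0.1936, -1.0535]))
blank (np.float64(-1968.2426128257998), array([0.4257, 0.1938, 0.522 ]))
```

```bash
cat > ov.py <<'E'
from fit import *
import sys
def draw(q,qb,out,crank=None):
    K=5
    for n,f,(x0,y0,w,h) in (("T",T,(235,140,180,85)),("S",S,(285,175,75,105))):
        im=cv2.resize(np.ascontiguousarray(f["img"][y0:y0+h,x0:x0+w,::-1]),None,fx=K,fy=K,interpolation=cv2.INTER_CUBIC)
        pp=lambda p:tuple(int(round(v)) for v in ((proj(f,p)-(x0,y0)+.5)*K))
        def poly(ps,col):
            P=[pp(W(q,p)) for p in ps]
            for a,b in zip(P,P[1:]+P[:1]): cv2.line(im,a,b,col,1)
        poly([(-.065,-.235,.02),(.065,-.235,.02),(.065,.16,.02),(-.065,.16,.02)],(0,255,0))
        poly([(-.06,-.22,.12),(.06,-.22,.12),(.06,-.1,.12),(-.06,-.1,.12)],(255,0,255))
        poly([(-.04,.1,.07),(.04,.1,.07),(.04,.1,.02),(-.04,.1,.02)],(255,255,0))
        cv2.circle(im,pp(W(q,(0,-.16,.154))),5,(0,0,255),1)
        cv2.circle(im,pp(W(q,(0,.03,.02))),5,(0,0,255),1)
        if crank is not None:
            a=crank
            for z in (.157,.209):
              cv2.circle(im,pp(W(q,(-.075*np.sin(a),-.16-.075*np.cos(a),z))),6,(0,255,255),1)
        cv2.imwrite(f"pics/{out}_{n}.png",im)
if __name__=="__main__":
    draw(np.array([float(v) for v in sys.argv[1:4]]),None,sys.argv[4],float(sys.argv[5]))
E
python3 ov.py .5838 -.013 -.1486 ov1 0.8
```

```text
(no output)
```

View pics/ov1_T.png

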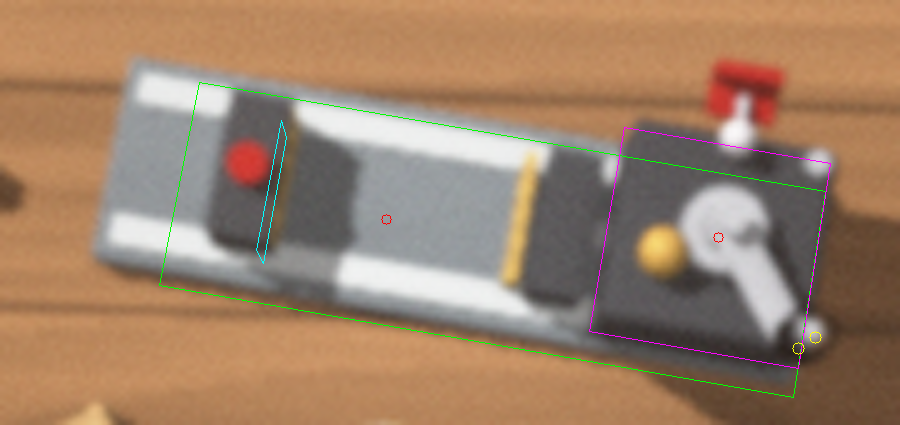

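View pics/ov1_S.png

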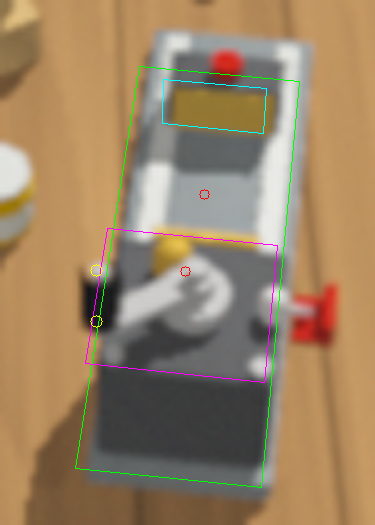

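```bash
cat > vf.py <<'E'
from fit import *
from scipy.optimize import least_squares
t=lambda x,y:np.array((235+x/5-.5,140+y/5-.5)); s=lambda x,y:np.array((285+x/5-.5,175+y/5-.5))
# params x,y,yaw,yfar,ynear,wg,crank,hubz
def model(p):
    q=p[:3];yf,yn,w,a,hz=p[3:8]
    k=(-.075*np.sin(a),-.16-.075*np.cos(a))
    return [(T,t(137,58),(.065,yf,.02)),(T,t(95,260),(-.065,yf,.02)),(S,s(157,32),(-.065,yf,.02)),(S,s(312,45),(.065,yf,.02)),
     (S,s(85,476),(-.065,yn,.02)),(S,s(270,492),(.065,yn,.02)),
     (T,t(640,123),(w,-.1,.12)),(T,t(838,158),(w,-.22,.12)),(T,t(592,327),(-w,-.1,.12)),(S,s(98,370),(-w,-.22,.12)),(S,s(273,384),(w,-.22,.12)),
     (T,t(808,332),(*k,.209)),(S,s(102,272),(*k,.209)),(S,s(98,325),(*k,.157)),
     (T,t(725,232),(0,-.16,hz)),(S,s(193,290),(0,-.16,hz))]
def res(p): return np.concatenate([proj(f,W(p[:3],m))-u for f,u,m in model(p)])
r=least_squares(res,[.593,-.015,-.14,.18,-.23,.06,.9,.15],loss="soft_l1")
print(r.x); print(res(r.x).reshape(-1,2).round(1).tolist())
q=r.x[:3]
print("button own", )
E
python3 vf.py
```

```text
[ 0.5903 -0.018  -0.1533  0.2054 -0.2355  0.0589  0.8759  0.1399]
[[-0.1, -0.0], [-0.0, 0.1], [-0.6, -0.1], [0.2, 0.3], [-0.5, -0.5], [-0.1, 0.4], [-1.4, -0.7], [0.1, -0.3], [1.2, -1.6], [-0.6, -0.2], [-0.4, 0.7], [1.2, 0.1], [-0.4, -0.4], [0.3, -0.9], [-0.2, -0.1], [-0.0, -0.0]]
button own
```

```bash
sed -i 's/K=5/K=4/; s/-\.235,\.02/-.2355,.02/g; s/\.16,\.02/.205,.02/g' ov.py; python3 ov.py .5903 -.018 -.1533 ov2 0.876
python3 - <<'E'
import cv2,numpy as np
a=cv2.imread("pics/ov2_T.png");b=cv2.imread("pics/ov2_S.png");h=max(a.shape[0],b.shape[0])
p=lambda i:np.pad(i,((0,h-i.shape[0]),(0,0),(0,0)))
cv2.imwrite("pics/ov2.png",np.hstack([p(a),p(b)])[:, :])
print(np.hstack([p(a),p(b)]).shape)
E
python3 - <<'E'
import sys;sys.path.insert(0,'.')
import os;os.chdir('.')
from fit import *
def v(q):
    o=[]
    for n in "TS":
        e=lambda a,b:o.append(edge(n,W(q,a),W(q,b)))
        e((-.065,-.09,.02),(-.065,.205,.02)); e((.065,-.09,.02),(.065,.205,.02)); e((-.065,.205,.02),(.065,.205,.02))
    e((-.065,-.235,.02),(.065,-.235,.02))
    return -sum(o)
print(srch(v,np.array([.5903,-.018,-.1533]),np.array([.005,.006,.02])))
E
```

```text
(420, 1020, 3)
(np.float64(-1808.7302941745636), array([ 0.5929, -0.0156, -0.1482]))
```

View pics/ov2_T.png

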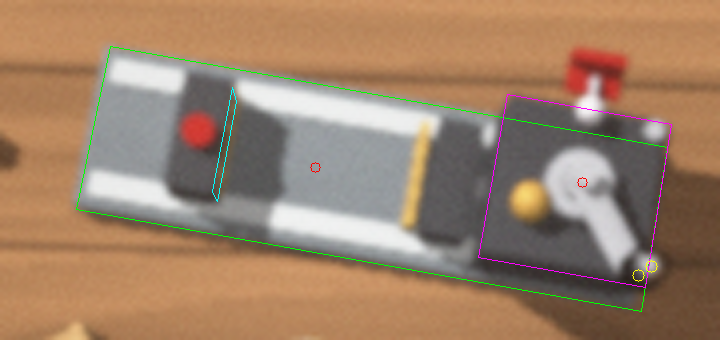

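View pics/ov2_S.png

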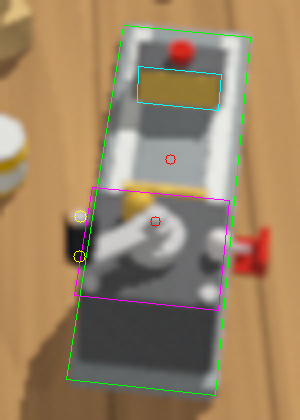

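Picture reading: the pale turned blocks at top pixels (250,234), (229,270) and (263,275) are the candidates. The first measures about 60 mm across the foot and about 99 mm high. The other two are about 72 mm high and narrower. The meant blank is the one at (250,234), and the enlarged crop confirms it. The vice origin is about (0.591, -0.0165), yaw -0.150. The knob measures (0.503, -0.214), which agrees with the 75 mm circle.

Call:
{"api": "carry_out", "payload": {"series": [{"dp":[0.015,-0.017,0.002]},{"dp":[0.029,-0.034,0.003]},{"dp":[0.029,-0.034,0.003]},{"dp":[0.029,-0.034,0.003]},{"dp":[0.029,-0.034,0.003]},{"dp":[0.029,-0.034,0.003]},{"dp":[0.029,-0.034,0.003]},{"dp":[0.029,-0.034,0.003]}], "jaw": 0.0854}}

```text
validation failed for argument at $.se...
```

Call:
{"api": "carry_out", "payload": {"series": [{"dp":[0.029,-0.034,0.003]},{"dp":[0.029,-0.034,0.003]},{"dp":[0.029,-0.034,0.003]},{"dp":[0.029,-0.034,0.003]},{"dp":[0.029,-0.034,0.003]},{"dp":[0.029,-0.034,0.003]},{"dp":[0.029,-0.034,0.003]},{"dp":[0.015,-0.017,0.002]}]}}

```text
validation failed for argument at $.se...
```

```bash
cat > d.py <<'E'
import numpy as np,sys
from rig import bot
from scipy.spatial.transform import Rotation as Ro
def st():
    s=bot.sense(); w,x,y,z=s["tool_rot"]; R=Ro.from_quat([x,y,z,w]).as_matrix()
    return s,R
def go(tgt,phi=None,out=True):
    s,R=st(); d=R.T@(np.array(tgt)-s["ee_pos"]); ph=np.arctan2(R[1,0],R[0,0])
    print("t %.2f pos %s phi %.4f tilt %s open %.3f F %s"%(s["t"],s["ee_pos"].round(4),ph,R[:2,2].round(4),s["opening"],s["contact_force"].round(2)))
    print("dp tool",d.round(4),"rz",None if phi is None else round(-(phi-ph),4))
if __name__=="__main__":
    a=[float(v) for v in sys.argv[1:]]; go(a[:3],a[3] if len(a)>3 else None)
E
python3 d.py .4257 .1937 .081 .522
```

```text
t 0.10 pos [ 0.2301 -0.4993  0.2558] phi 0.4318 tilt [-0.0004  0.001 ] open 1.001 F [-0.21 -0.35 -0.09]
dp tool [ 0.4677 -0.5474  0.1754] rz -0.0902
```

Call:
{"api": "carry_out", "payload": {"series": [{"dp":[0.015,-0.017,0.002],"delta_rot":[0,0,0]},{"dp":[0.029,-0.034,0.003],"delta_rot":[0,0,0]},{"dp":[0.029,-0.034,0.003],"delta_rot":[0,0,0]},{"dp":[0.029,-0.034,0.003],"delta_rot":[0,0,0]},{"dp":[0.029,-0.034,0.003],"delta_rot":[0,0,0]},{"dp":[0.029,-0.034,0.003],"delta_rot":[0,0,0]},{"dp":[0.029,-0.034,0.003],"delta_rot":[0,0,0]},{"dp":[0.029,-0.034,0.003],"delta_rot":[0,0,0]}], "jaw": 0.0854}}

```text
t: 0.9
ee_pos: [0.3214, -0.175, 0.2331]
tool_rot: [0.0, 0.977, 0.214, 0.0]
contact_force: [0.9, 0.2, 0.1]
opening: 1.001
```

Call:
{"api": "carry_out", "payload": {"series": [{"dp":[0.029,-0.034,0.003],"delta_rot":[0,0,0]},{"dp":[0.029,-0.034,0.003],"delta_rot":[0,0,0]},{"dp":[0.029,-0.034,0.003],"delta_rot":[0,0,0]},{"dp":[0.029,-0.034,0.003],"delta_rot":[0,0,0]},{"dp":[0.029,-0.034,0.003],"delta_rot":[0,0,0]},{"dp":[0.029,-0.034,0.003],"delta_rot":[0,0,0]},{"dp":[0.029,-0.034,0.003],"delta_rot":[0,0,0]},{"dp":[0.015,-0.017,0.002],"delta_rot":[0,0,0]}]}}

```text
t: 1.7
ee_pos: [0.4128, 0.149, 0.2098]
tool_rot: [-0.0, 0.977, 0.215, -0.0]
contact_force: [-0.1, -0.3, 0.3]
opening: 1.0
```

```bash
python3 d.py .4257 .1937 .081 .522
```

```text
t 1.70 pos [0.4128 0.149  0.2098] phi 0.4339 tilt [-0.0005  0.0001] open 1.000 F [-0.06 -0.3   0.32]
dp tool [ 0.0306 -0.0351  0.1288] rz -0.0881
```

Call:
{"api": "carry_out", "payload": {"series": [{"dp":[0.015,-0.0175,0.01],"delta_rot":[0,0,-0.044]},{"dp":[0.0145,-0.0185,0.015],"delta_rot":[0,0,-0.044]},{"dp":[0,0,0.015],"delta_rot":[0,0,0]},{"dp":[0,0,0.0],"delta_rot":[0,0,0]}]}}

```text
t: 2.1
ee_pos: [0.4225, 0.1915, 0.1684]
tool_rot: [0.0, 0.966, 0.257, -0.002]
contact_force: [-0.2, 0.5, -0.4]
opening: 1.004
```

```bash
python3 d.py .4257 .1937 .081 .522;python3 - <<'E'
from rig import viewer
import cv2,numpy as np
o=[]
for n,(x0,y0) in(("side",(220,120)),("top",(190,170))):
    f=viewer.grab_frame(n);o.append(cv2.resize(f["img"][y0:y0+130,x0:x0+130,::-1],None,fx=3,fy=3,interpolation=cv2.INTER_CUBIC))
cv2.imwrite("pics/a1.png",np.hstack(o))
E
```

```text
t 2.10 pos [0.4225 0.1915 0.1684] phi 0.5207 tilt [-0.0037 -0.0013] open 1.004 F [-0.2   0.47 -0.35]
dp tool [ 0.0042 -0.0002  0.0874] rz -0.0013
```

View pics/a1.png

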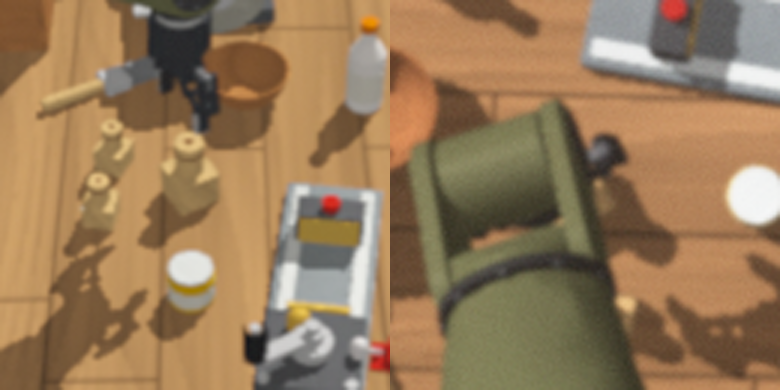

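Call:
{"api": "carry_out", "payload": {"series": [{"dp":[0.003,0,0.02],"delta_rot":[0,0,0]},{"dp":[0,0,0.03],"delta_rot":[0,0,0]},{"dp":[0,0,0.025],"delta_rot":[0,0,0]},{"dp":[0,0,0.012],"delta_rot":[0,0,0]},{"dp":[0,0,0],"delta_rot":[0,0,0]}]}}

```text
t: 2.7
ee_pos: [0.4259, 0.1925, 0.0829]
tool_rot: [0.0, 0.966, 0.257, -0.001]
contact_force: [-0.8, -0.2, -0.3]
opening: 1.0
```

```bash
python3 d.py .4257 .1937 .081 .522;python3 - <<'E'
from rig import viewer
import cv2,numpy as np
f=viewer.grab_frame("side")
cv2.imwrite("pics/a2.png",cv2.resize(f["img"][130:220,230:330,::-1],None,fx=6,fy=6,interpolation=cv2.INTER_CUBIC))
E
```

```text
t 2.70 pos [0.4259 0.1925 0.0829] phi 0.5192 tilt [-0.0014 -0.0005] open 1.000 F [-0.77 -0.2  -0.28]
dp tool [ 0.0004 -0.0011  0.0019] rz -0.0028
```

View pics/a2.png

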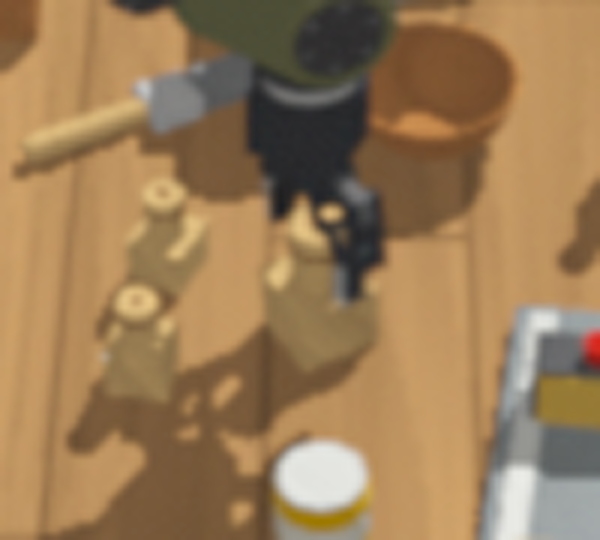

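Call:
{"api": "carry_out", "payload": {"series": [{"dp":[0,0,0.002],"delta_rot":[0,0,0]},{"dp":[0,0,0],"delta_rot":[0,0,0]},{"dp":[0,0,0],"delta_rot":[0,0,0]},{"dp":[0,0,0],"delta_rot":[0,0,0]},{"dp":[0,0,0],"delta_rot":[0,0,0]},{"dp":[0,0,0],"delta_rot":[0,0,0]},{"dp":[0,0,0],"delta_rot":[0,0,0]}], "jaw": 0.0}}

```text
t: 3.45
ee_pos: [0.4263, 0.1931, 0.082]
tool_rot: [-0.0, 0.966, 0.257, 0.001]
contact_force: [-2.7, 0.0, 5.9]
opening: 0.457
```

```bash
python3 d.py .5955 .0132 .25 1.421
```

```text
t 3.45 pos [0.4263 0.1931 0.082 ] phi 0.5199 tilt [0.0011 0.0005] open 0.457 F [-2.7   0.01  5.95]
dp tool [ 0.0576  0.2402 -0.1679] rz -0.9011
```

Call:
{"api": "carry_out", "payload": {"series": [{"dp":[0,0,-0.01],"delta_rot":[0,0,0]},{"dp":[0,0,-0.03],"delta_rot":[0,0,0]},{"dp":[0,0,-0.04],"delta_rot":[0,0,-0.07]},{"dp":[0,0,-0.03],"delta_rot":[0,0,-0.13]},{"dp":[0,0,-0.01],"delta_rot":[0,0,-0.14]},{"dp":[0,0,0],"delta_rot":[0,0,-0.14]},{"dp":[0,0,0],"delta_rot":[0,0,-0.14]},{"dp":[0,0,0],"delta_rot":[0,0,-0.14]}]}}

```text
t: 4.25
ee_pos: [0.4258, 0.1928, 0.202]
tool_rot: [0.0, 0.8, 0.599, 0.0]
contact_force: [-0.7, -0.7, -2.7]
opening: 0.454
```

Call:
{"api": "carry_out", "payload": {"series": [{"dp":[0,0,0],"delta_rot":[0,0,-0.1]},{"dp":[0,0,0],"delta_rot":[0,0,-0.04]},{"dp":[0,0,0],"delta_rot":[0,0,0]}]}}

```text
t: 4.55
ee_pos: [0.4259, 0.1928, 0.2018]
tool_rot: [0.0, 0.758, 0.652, -0.0]
contact_force: [-1.6, 0.1, -3.7]
opening: 0.456
```

```bash
python3 d.py .5955 .0132 .18 1.421
```

```text
t 4.55 pos [0.4259 0.1928 0.2018] phi 1.4204 tilt [ 0. -0.] open 0.456 F [-1.63  0.07 -3.74]
dp tool [-0.1522  0.1946  0.0218] rz -0.0006
```

Call:
{"api": "carry_out", "payload": {"series": [{"dp":[-0.011,0.014,0],"delta_rot":[0,0,0]},{"dp":[-0.0217,0.0278,0],"delta_rot":[0,0,0]},{"dp":[-0.0217,0.0278,0],"delta_rot":[0,0,0]},{"dp":[-0.0217,0.0278,0],"delta_rot":[0,0,0]},{"dp":[-0.0217,0.0278,0],"delta_rot":[0,0,0]},{"dp":[-0.0217,0.0278,0],"delta_rot":[0,0,0]},{"dp":[-0.0217,0.0278,0],"delta_rot":[0,0,0]},{"dp":[-0.011,0.0138,0.01],"delta_rot":[0,0,0]}]}}

```text
t: 5.35
ee_pos: [0.5972, 0.011, 0.1924]
tool_rot: [0.001, 0.759, 0.651, 0.001]
contact_force: [0.4, 0.9, -3.2]
opening: 0.454
```

Call:
{"api": "carry_out", "payload": {"series": [{"dp":[0,0,0.012],"delta_rot":[0,0,0]},{"dp":[0,0,0],"delta_rot":[0,0,0]}]}}

```text
t: 5.55
ee_pos: [0.5944, 0.0133, 0.1773]
tool_rot: [-0.001, 0.759, 0.651, -0.001]
contact_force: [-0.2, -0.0, -2.5]
opening: 0.457
```

```bash
python3 d.py .5955 .0132 .102 1.421;python3 - <<'E'
from rig import viewer
import cv2,numpy as np,pickle
o=[]
for n,(x0,y0) in(("side",(260,130)),("top",(240,120))):
    f=viewer.grab_frame(n);pickle.dump(f,open(f"pics/{n}1.pkl","wb"));o.append(cv2.resize(f["img"][y0:y0+130,x0:x0+130,::-1],None,fx=3,fy=3,interpolation=cv2.INTER_CUBIC))
cv2.imwrite("pics/a3.png",np.hstack(o))
E
```

```text
t 5.55 pos [0.5944 0.0133 0.1773] phi 1.4184 tilt [-0.0038  0.0003] open 0.457 F [-0.22 -0.03 -2.49]
dp tool [0.0001 0.0014 0.0753] rz -0.0026
```

View pics/a3.png

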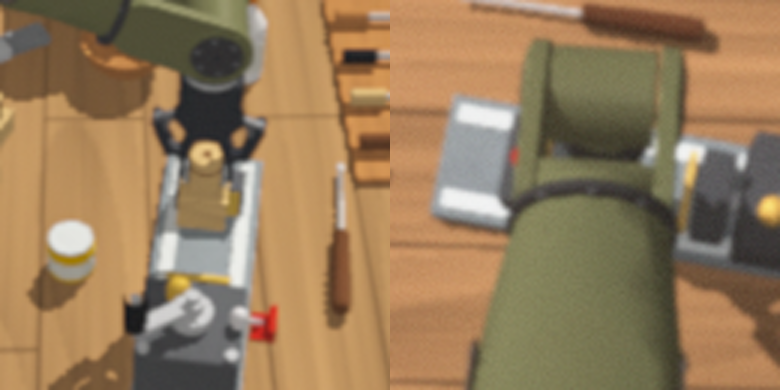

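Call:
{"api": "carry_out", "payload": {"series": [{"dp":[0,0,0.01],"delta_rot":[0,0,0]},{"dp":[0,0,0.02],"delta_rot":[0,0,0]},{"dp":[0,0,0.02],"delta_rot":[0,0,0]},{"dp":[0,0,0.013],"delta_rot":[0,0,0]},{"dp":[0,0,0.004],"delta_rot":[0,0,0]},{"dp":[0,0,0],"delta_rot":[0,0,0]}]}}

```text
t: 6.25
ee_pos: [0.5955, 0.0133, 0.1122]
tool_rot: [-0.0, 0.758, 0.652, -0.0]
contact_force: [-0.8, 0.7, -2.6]
opening: 0.458
```

```bash
python3 d.py .5955 .0132 .102 1.421;python3 - <<'E'
from rig import viewer
import cv2,numpy as np,pickle
f=viewer.grab_frame("side")
cv2.imwrite("pics/a4.png",cv2.resize(f["img"][160:260,280:380,::-1],None,fx=6,fy=6,interpolation=cv2.INTER_CUBIC))
E
```

```text
t 6.25 pos [0.5955 0.0133 0.1122] phi 1.4200 tilt [-0.0004  0.    ] open 0.458 F [-0.77  0.72 -2.59]
dp tool [-0.0001  0.0001  0.0102] rz -0.001
```

View pics/a4.png

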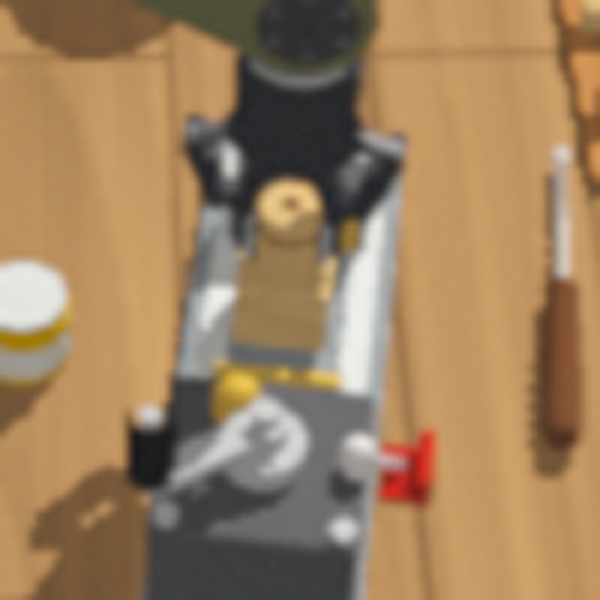

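Call:
{"api": "carry_out", "payload": {"series": [{"dp":[0,0,0.004],"delta_rot":[0,0,0]},{"dp":[0,0,0.003],"delta_rot":[0,0,0]},{"dp":[0,0,0.0015],"delta_rot":[0,0,0]},{"dp":[0,0,0.001],"delta_rot":[0,0,0]},{"dp":[0,0,0],"delta_rot":[0,0,0]}]}}

```text
t: 6.8
ee_pos: [0.5955, 0.0131, 0.1027]
tool_rot: [-0.0, 0.758, 0.652, -0.0]
contact_force: [0.2, -0.2, -2.8]
opening: 0.459
```

Call:
{"api": "carry_out", "payload": {"series": [{"dp":[0,0,0.0007],"delta_rot":[0,0,0]},{"dp":[0,0,0.0003],"delta_rot":[0,0,0]},{"dp":[0,0,0],"delta_rot":[0,0,0]}]}}

```text
t: 7.1
ee_pos: [0.5956, 0.0132, 0.1021]
tool_rot: [0.0, 0.758, 0.652, 0.0]
contact_force: [-2.2, 0.0, 2.1]
opening: 0.455
```

Call:
{"api": "carry_out", "payload": {"series": [{"dp":[0,0,0],"delta_rot":[0,0,0]},{"dp":[0,0,0],"delta_rot":[0,0,0]},{"dp":[0,0,0],"delta_rot":[0,0,0]},{"dp":[0,0,0],"delta_rot":[0,0,0]},{"dp":[0,0,0],"delta_rot":[0,0,0]}], "jaw": 0.0854}}

```text
t: 7.6
ee_pos: [0.5955, 0.0132, 0.1018]
tool_rot: [0.0, 0.758, 0.652, 0.0]
contact_force: [0.2, 0.0, 0.9]
opening: 0.997
```

```bash
python3 d.py .503 -.2137 .189;python3 - <<'E'
from h import *
T=load("pics/top0.pkl");S=load("pics/side0.pkl")
t=lambda x,y:(200+x/3.6,145+y/3.6); s=lambda x,y:(230+x/4.2,140+y/4.2)
print(tri(T,t(655,80),S,s(460,402)),tri(T,t(714,99),S,s(450,455)),tri(T,t(664,30),S,s(512,390)))
E
```

```text
t 7.60 pos [0.5955 0.0132 0.1018] phi 1.4198 tilt [ 0.0001 -0.    ] open 0.997 F [0.22 0.02 0.87]
dp tool [-0.2382 -0.0574 -0.0872] rz None
(array([ 0.62133428, -0.1844123 ,  0.13122239]), np.float64(0.00023944248755855714)) (array([ 0.60952936, -0.23241776,  0.12408526]), np.float64(0.001700824108417511)) (array([ 0.65957298, -0.18837468,  0.14951775]), np.float64(0.004372114244946551))
```

Call:
{"api": "carry_out", "payload": {"series": [{"dp":[0,0,-0.01],"delta_rot":[0,0,0]},{"dp":[0,0,-0.03],"delta_rot":[0,0,0]},{"dp":[0,0,-0.045],"delta_rot":[0,0,0]},{"dp":[-0.015,-0.004,-0.045],"delta_rot":[0,0,0]},{"dp":[-0.03,-0.008,-0.02],"delta_rot":[0,0,0]},{"dp":[-0.04,-0.009,0],"delta_rot":[0,0,0]},{"dp":[-0.04,-0.009,0],"delta_rot":[0,0,0]},{"dp":[-0.04,-0.009,0],"delta_rot":[0,0,0]}]}}

```text
t: 8.4
ee_pos: [0.5313, -0.1454, 0.2528]
tool_rot: [0.0, 0.758, 0.652, 0.0]
contact_force: [0.4, 0.4, 0.2]
opening: 1.002
```

Call:
{"api": "carry_out", "payload": {"series": [{"dp":[-0.04,-0.009,0],"delta_rot":[0,0,0]},{"dp":[-0.024,-0.006,0],"delta_rot":[0,0,0]},{"dp":[-0.009,-0.003,0],"delta_rot":[0,0,0]},{"dp":[0,0,0],"delta_rot":[0,0,0]}]}}

```text
t: 8.8
ee_pos: [0.5031, -0.2142, 0.2523]
tool_rot: [0.0, 0.759, 0.651, 0.0]
contact_force: [0.6, -0.7, -0.0]
opening: 1.0
```

```bash
python3 d.py .503 -.2137 .189;python3 - <<'E'
from rig import viewer
import cv2,numpy as np,pickle
o=[]
for n,(x0,y0) in(("side",(265,165)),("top",(230,120))):
    f=viewer.grab_frame(n);pickle.dump(f,open(f"pics/{n}2.pkl","wb"));o.append(cv2.resize(f["img"][y0:y0+130,x0:x0+130,::-1],None,fx=3,fy=3,interpolation=cv2.INTER_CUBIC))
cv2.imwrite("pics/a5.png",np.hstack(o))
E
```

```text
t 8.80 pos [ 0.5031 -0.2142  0.2523] phi 1.4183 tilt [ 0.0005 -0.0002] open 1.000 F [ 0.64 -0.74 -0.01]
dp tool [ 0.0004 -0.0002  0.0633] rz None
```

View pics/a5.png

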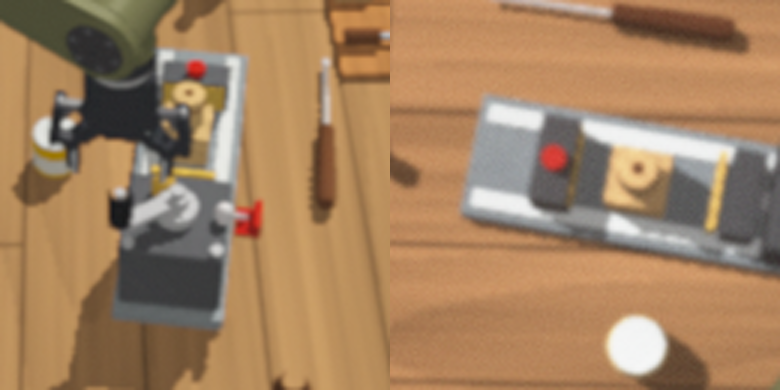

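Call:
{"api": "carry_out", "payload": {"series": [{"dp":[0,0,0.01],"delta_rot":[0,0,0]},{"dp":[0,0,0.02],"delta_rot":[0,0,0]},{"dp":[0,0,0.02],"delta_rot":[0,0,0]},{"dp":[0,0,0.01],"delta_rot":[0,0,0]},{"dp":[0,0,0.003],"delta_rot":[0,0,0]},{"dp":[0,0,0],"delta_rot":[0,0,0]}]}}

```text
t: 9.5
ee_pos: [0.5036, -0.2133, 0.1888]
tool_rot: [-0.0, 0.758, 0.652, -0.0]
contact_force: [-0.7, -0.4, -0.2]
opening: 1.001
```

```bash
python3 d.py .503 -.2137 .189;python3 - <<'E'
from rig import viewer
import cv2,numpy as np,pickle
f=viewer.grab_frame("side")
cv2.imwrite("pics/a6.png",cv2.resize(f["img"][180:280,265:365,::-1],None,fx=6,fy=6,interpolation=cv2.INTER_CUBIC))
E
```

```text
t 9.50 pos [ 0.5036 -0.2133  0.1888] phi 1.4203 tilt [-0.0002  0.0001] open 1.001 F [-0.67 -0.44 -0.17]
dp tool [-0.0005 -0.0005 -0.0002] rz None
```

View pics/a6.png

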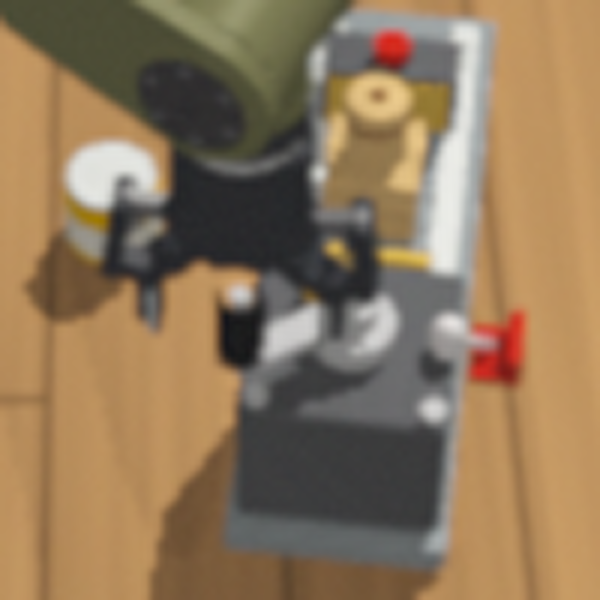

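Call:
{"api": "carry_out", "payload": {"series": [{"dp":[0,0,0],"delta_rot":[0,0,0]},{"dp":[0,0,0],"delta_rot":[0,0,0]},{"dp":[0,0,0],"delta_rot":[0,0,0]},{"dp":[0,0,0],"delta_rot":[0,0,0]},{"dp":[0,0,0],"delta_rot":[0,0,0]},{"dp":[0,0,0],"delta_rot":[0,0,0]},{"dp":[0,0,0],"delta_rot":[0,0,0]}], "jaw": 0.0}}

```text
t: 10.25
ee_pos: [0.5034, -0.2137, 0.1891]
tool_rot: [0.0, 0.758, 0.652, 0.0]
contact_force: [-1.5, -0.3, 5.3]
opening: 0.32
```

```bash
python3 d.py .503 -.2137 .189; python3 -c "
from rig import bot; print(bot.sense()['torque'])"
```

```text
t 10.25 pos [ 0.5034 -0.2137  0.1891] phi 1.4197 tilt [ 0.0004 -0.0003] open 0.320 F [-1.45 -0.32  5.31]
dp tool [-0.0001 -0.0004  0.0001] rz None
[ 0.04608122  0.23362562 -0.02238555]
```

```bash
cat > w.py <<'E'
import numpy as np,sys
# usage: a0 incs...  -> rows ; cumulative rounding
def rows(a0,incs,r=.075,k=1e4):
    a=a0+np.cumsum([0]+list(incs)); P=np.c_[-r*np.cos(a),-r*np.sin(a)]; P=np.round(P*k)/k
    return a,np.diff(P,axis=0)
def show(a0,incs,r=.075):
    a,D=rows(a0,incs,r)
    for s in range(0,len(D),8): print("a->%.3f"%a[min(s+8,len(D))]," ".join("[%.4f,%.4f]"%tuple(d) for d in D[s:s+8]))
if __name__=="__main__":
    show(.872,[.04,.08]+[.1]*86)
E
cat > m.py <<'E'
from d import *
s,R=st(); A=np.array([.5671,-.1747]); p=s["ee_pos"][:2]-A
ox=np.array([.9888,-.1494]);oy=np.array([.1494,.9888])
x,y=p@ox,p@oy;a=np.arctan2(-x,-y);F=s["contact_force"];f=F[:2]
tang=np.array([-np.cos(a),np.sin(a)])  # d(own x,y)/da
rad=np.array([-np.sin(a),-np.cos(a)])
fo=np.array([f@ox,f@oy])
print("t %.2f a %.3f r %.4f z %.4f | force on tool: tang %.1f rad %.1f z %.1f | open %.3f rot %s vj %s"%(s["t"],a,np.hypot(x,y),s["ee_pos"][2],fo@tang,fo@rad,F[2],s["opening"],s["tool_rot"].round(4),np.abs(s["joint_velocities"]).max().round(2)))
E
python3 w.py;python3 m.py
```

```text
a->1.592 [0.0023,-0.0019] [0.0049,-0.0035] [0.0064,-0.0038] [0.0069,-0.0031] [0.0071,-0.0024] [0.0073,-0.0017] [0.0074,-0.0010] [0.0075,-0.0002]
a->2.392 [0.0075,0.0006] [0.0074,0.0012] [0.0072,0.0020] [0.0070,0.0028] [0.0066,0.0034] [0.0064,0.0040] [0.0058,0.0047] [0.0054,0.0052]
a->3.192 [0.0048,0.0057] [0.0043,0.0062] [0.0035,0.0066] [0.0030,0.0069] [0.0022,0.0072] [0.0015,0.0073] [0.0007,0.0075] [0.0000,0.0075]
a->3.992 [-0.0007,0.0074] [-0.0015,0.0074] [-0.0023,0.0071] [-0.0029,0.0069] [-0.0036,0.0066] [-0.0042,0.0062] [-0.0048,0.0057] [-0.0054,0.0053]
a->4.792 [-0.0059,0.0046] [-0.0063,0.0041] [-0.0067,0.0034] [-0.0070,0.0027] [-0.0072,0.0020] [-0.0074,0.0013] [-0.0075,0.0005] [-0.0075,-0.0002]
a->5.592 [-0.0074,-0.0010] [-0.0073,-0.0017] [-0.0071,-0.0024] [-0.0068,-0.0032] [-0.0065,-0.0037] [-0.0060,-0.0045] [-0.0056,-0.0050] [-0.0051,-0.0055]
a->6.392 [-0.0045,-0.0060] [-0.0038,-0.0064] [-0.0032,-0.0068] [-0.0025,-0.0071] [-0.0018,-0.0072] [-0.0011,-0.0075] [-0.0003,-0.0075] [0.0004,-0.0074]
a->7.192 [0.0012,-0.0074] [0.0019,-0.0073] [0.0027,-0.0070] [0.0033,-0.0067] [0.0040,-0.0064] [0.0046,-0.0059] [0.0051,-0.0055] [0.0057,-0.0049]
a->7.992 [0.0061,-0.0043] [0.0066,-0.0036] [0.0068,-0.0030] [0.0072,-0.0023] [0.0073,-0.0016] [0.0075,-0.0009] [0.0075,0.0000] [0.0074,0.0006]
a->8.792 [0.0074,0.0014] [0.0072,0.0021] [0.0069,0.0029] [0.0066,0.0035] [0.0063,0.0042] [0.0058,0.0047] [0.0052,0.0053] [0.0048,0.0058]
a->9.592 [0.0041,0.0063] [0.0035,0.0066] [0.0028,0.0070] [0.0021,0.0072] [0.0013,0.0074] [0.0007,0.0074] [-0.0002,0.0075] [-0.0008,0.0075]
t 10.25 a 0.872 r 0.0746 z 0.1891 | force on tool: tang 0.5 rad 1.4 z 5.3 | open 0.320 rot [2.000e-04 7.584e-01 6.517e-01 1.000e-04] vj 0.0
```

Call:
{"api": "carry_out", "payload": {"series": [{"dp":[0.0023,-0.0019,0],"delta_rot":[0,0,0]},{"dp":[0.0049,-0.0035,0],"delta_rot":[0,0,0]},{"dp":[0.0064,-0.0038,0],"delta_rot":[0,0,0]},{"dp":[0.0069,-0.0031,0],"delta_rot":[0,0,0]},{"dp":[0.0071,-0.0024,0],"delta_rot":[0,0,0]},{"dp":[0.0073,-0.0017,0],"delta_rot":[0,0,0]},{"dp":[0.0074,-0.001,0],"delta_rot":[0,0,0]},{"dp":[0.0075,-0.0002,0],"delta_rot":[0,0,0]}]}}

```text
t: 11.05
ee_pos: [0.4946, -0.1624, 0.1892]
tool_rot: [0.002, 0.759, 0.652, 0.001]
contact_force: [12.1, -10.6, -4.3]
opening: 0.32
```

```bash
python3 m.py
```

```text
t 11.05 a 1.589 r 0.0736 z 0.1892 | force on tool: tang -8.4 rad -13.7 z -4.3 | open 0.320 rot [2.200e-03 7.585e-01 6.516e-01 6.000e-04] vj 0.14
```

Call:
{"api": "carry_out", "payload": {"series": [{"dp":[0.0075,0.001,0],"delta_rot":[0,0,0]},{"dp":[0.0074,0.0016,0],"delta_rot":[0,0,0]},{"dp":[0.0072,0.0024,0],"delta_rot":[0,0,0]},{"dp":[0.007,0.003,0],"delta_rot":[0,0,0]},{"dp":[0.0066,0.0034,0],"delta_rot":[0,0,0]},{"dp":[0.0064,0.004,0],"delta_rot":[0,0,0]},{"dp":[0.0058,0.0047,0],"delta_rot":[0,0,0]},{"dp":[0.0054,0.0052,0],"delta_rot":[0,0,0]}]}}

```text
t: 11.85
ee_pos: [0.5267, -0.1139, 0.1891]
tool_rot: [0.001, 0.759, 0.652, -0.001]
contact_force: [-1.1, -12.9, 2.8]
opening: 0.324
```

```bash
python3 m.py
```

```text
t 11.85 a 2.405 r 0.0730 z 0.1891 | force on tool: tang -8.1 rad -10.1 z 2.8 | open 0.324 rot [ 1.100e-03  7.586e-01  6.516e-01 -6.000e-04] vj 0.14
```

Call:
{"api": "carry_out", "payload": {"series": [{"dp":[0.0044,0.0057,0],"delta_rot":[0,0,0]},{"dp":[0.0039,0.0062,0],"delta_rot":[0,0,0]},{"dp":[0.0031,0.0066,0],"delta_rot":[0,0,0]},{"dp":[0.0027,0.0069,0],"delta_rot":[0,0,0]},{"dp":[0.0022,0.0072,0],"delta_rot":[0,0,0]},{"dp":[0.0015,0.0073,0],"delta_rot":[0,0,0]}]}}

```text
t: 12.45
ee_pos: [0.5671, -0.1012, 0.1889]
tool_rot: [-0.002, 0.758, 0.652, -0.002]
contact_force: [-19.0, -1.2, 12.8]
opening: 0.322
```

```bash
python3 m.py
```

```text
t 12.45 a 2.992 r 0.0735 z 0.1889 | force on tool: tang -19.0 rad -1.2 z 12.8 | open 0.322 rot [-0.0017  0.7584  0.6517 -0.0019] vj 0.22
```

Call:
{"api": "carry_out", "payload": {"series": [{"dp":[0.0007,0.0075,0],"delta_rot":[0,0,0]},{"dp":[0,0.0075,0],"delta_rot":[0,0,0]},{"dp":[-0.0007,0.0074,0],"delta_rot":[0,0,0]},{"dp":[-0.0015,0.0074,0],"delta_rot":[0,0,0]},{"dp":[-0.0023,0.0071,0],"delta_rot":[0,0,0]},{"dp":[-0.0029,0.0069,0],"delta_rot":[0,0,0]},{"dp":[-0.0036,0.0066,0],"delta_rot":[0,0,0]},{"dp":[-0.0042,0.0062,0],"delta_rot":[0,0,0]}]}}

```text
t: 13.25
ee_pos: [0.6221, -0.1237, 0.189]
tool_rot: [-0.001, 0.758, 0.652, -0.0]
contact_force: [-8.4, 2.4, 8.8]
opening: 0.32
```

```bash
python3 m.py
```

```text
t 13.25 a -2.468 r 0.0751 z 0.1890 | force on tool: tang -7.4 rad -4.5 z 8.8 | open 0.320 rot [-8.000e-04  7.583e-01  6.519e-01 -3.000e-04] vj 0.21
```

Call:
{"api": "carry_out", "payload": {"series": [{"dp":[-0.0048,0.0057,0],"delta_rot":[0,0,0]},{"dp":[-0.0054,0.0053,0],"delta_rot":[0,0,0]},{"dp":[-0.0059,0.0046,0],"delta_rot":[0,0,0]},{"dp":[-0.0063,0.0041,0],"delta_rot":[0,0,0]},{"dp":[-0.0067,0.0034,0],"delta_rot":[0,0,0]},{"dp":[-0.007,0.0027,0],"delta_rot":[0,0,0]},{"dp":[-0.0072,0.002,0],"delta_rot":[0,0,0]},{"dp":[-0.0074,0.0013,0],"delta_rot":[0,0,0]}]}}

```text
t: 14.05
ee_pos: [0.6438, -0.1775, 0.1891]
tool_rot: [-0.001, 0.758, 0.652, 0.001]
contact_force: [-2.4, 7.9, 6.0]
opening: 0.329
```

```bash
python3 m.py
```

```text
t 14.05 a -1.684 r 0.0767 z 0.1891 | force on tool: tang -7.8 rad -2.7 z 6.0 | open 0.329 rot [-6.000e-04  7.581e-01  6.521e-01  6.000e-04] vj 0.11
```

Call:
{"api": "carry_out", "payload": {"series": [{"dp":[-0.0075,0.0005,0],"delta_rot":[0,0,0]},{"dp":[-0.0075,-0.0002,0],"delta_rot":[0,0,0]},{"dp":[-0.0074,-0.001,0],"delta_rot":[0,0,0]},{"dp":[-0.0073,-0.0017,0],"delta_rot":[0,0,0]},{"dp":[-0.0071,-0.0024,0],"delta_rot":[0,0,0]},{"dp":[-0.0068,-0.0032,0],"delta_rot":[0,0,0]},{"dp":[-0.0065,-0.0037,0],"delta_rot":[0,0,0]},{"dp":[-0.006,-0.0045,0],"delta_rot":[0,0,0]}]}}

```text
t: 14.85
ee_pos: [0.62, -0.2311, 0.1893]
tool_rot: [0.001, 0.758, 0.652, 0.001]
contact_force: [8.4, 2.9, 2.8]
opening: 0.323
```

```bash
python3 m.py
```

```text
t 14.85 a -0.903 r 0.0773 z 0.1893 | force on tool: tang -8.1 rad 3.6 z 2.8 | open 0.323 rot [0.0009 0.7582 0.652  0.0013] vj 0.12
```

Call:
{"api": "carry_out", "payload": {"series": [{"dp":[-0.0056,-0.005,0],"delta_rot":[0,0,0]},{"dp":[-0.0051,-0.0055,0],"delta_rot":[0,0,0]},{"dp":[-0.0045,-0.006,0],"delta_rot":[0,0,0]},{"dp":[-0.0038,-0.0064,0],"delta_rot":[0,0,0]},{"dp":[-0.0032,-0.0068,0],"delta_rot":[0,0,0]},{"dp":[-0.0025,-0.0071,0],"delta_rot":[0,0,0]},{"dp":[-0.0018,-0.0072,0],"delta_rot":[0,0,0]},{"dp":[-0.0011,-0.0075,0],"delta_rot":[0,0,0]}]}}

```text
t: 15.65
ee_pos: [0.5647, -0.2514, 0.1892]
tool_rot: [0.001, 0.758, 0.652, 0.001]
contact_force: [8.5, -0.8, 1.2]
opening: 0.319
```

```bash
python3 m.py
```

```text
t 15.65 a -0.119 r 0.0767 z 0.1892 | force on tool: tang -8.6 rad 0.6 z 1.2 | open 0.319 rot [0.0015 0.7584 0.6518 0.0009] vj 0.23
```

Call:
{"api": "carry_out", "payload": {"series": [{"dp":[-0.0003,-0.0075,0],"delta_rot":[0,0,0]},{"dp":[0.0004,-0.0074,0],"delta_rot":[0,0,0]},{"dp":[0.0012,-0.0074,0],"delta_rot":[0,0,0]},{"dp":[0.0019,-0.0073,0],"delta_rot":[0,0,0]},{"dp":[0.0027,-0.007,0],"delta_rot":[0,0,0]},{"dp":[0.0033,-0.0067,0],"delta_rot":[0,0,0]},{"dp":[0.004,-0.0064,0],"delta_rot":[0,0,0]},{"dp":[0.0046,-0.0059,0],"delta_rot":[0,0,0]}]}}

```text
t: 16.45
ee_pos: [0.5121, -0.2258, 0.1892]
tool_rot: [0.002, 0.759, 0.652, 0.0]
contact_force: [6.2, -5.1, 1.4]
opening: 0.324
```

```bash
python3 m.py
```

```text
t 16.45 a 0.672 r 0.0751 z 0.1892 | force on tool: tang -7.9 rad -1.1 z 1.4 | open 0.324 rot [1.600e-03 7.585e-01 6.516e-01 3.000e-04] vj 0.2
```

Call:
{"api": "carry_out", "payload": {"series": [{"dp":[0.0051,-0.0055,0],"delta_rot":[0,0,0]},{"dp":[0.0057,-0.0049,0],"delta_rot":[0,0,0]},{"dp":[0.0061,-0.0043,0],"delta_rot":[0,0,0]},{"dp":[0.0066,-0.0036,0],"delta_rot":[0,0,0]},{"dp":[0.0068,-0.003,0],"delta_rot":[0,0,0]},{"dp":[0.0072,-0.0023,0],"delta_rot":[0,0,0]},{"dp":[0.0073,-0.0016,0],"delta_rot":[0,0,0]},{"dp":[0.0075,-0.0009,0],"delta_rot":[0,0,0]}]}}

```text
t: 17.25
ee_pos: [0.4938, -0.1702, 0.1892]
tool_rot: [0.001, 0.759, 0.652, -0.0]
contact_force: [2.0, -9.0, 2.1]
opening: 0.321
```

```bash
python3 m.py
```

```text
t 17.25 a 1.482 r 0.0734 z 0.1892 | force on tool: tang -8.8 rad -2.5 z 2.1 | open 0.321 rot [ 1.100e-03  7.586e-01  6.516e-01 -3.000e-04] vj 0.13
```

Call:
{"api": "carry_out", "payload": {"series": [{"dp":[0.0075,0,0],"delta_rot":[0,0,0]},{"dp":[0.0074,0.0006,0],"delta_rot":[0,0,0]},{"dp":[0.0074,0.0014,0],"delta_rot":[0,0,0]},{"dp":[0.0072,0.0021,0],"delta_rot":[0,0,0]},{"dp":[0.0069,0.0029,0],"delta_rot":[0,0,0]},{"dp":[0.0066,0.0035,0],"delta_rot":[0,0,0]},{"dp":[0.0063,0.0042,0],"delta_rot":[0,0,0]},{"dp":[0.0058,0.0047,0],"delta_rot":[0,0,0]}]}}

```text
t: 18.05
ee_pos: [0.521, -0.1184, 0.1891]
tool_rot: [0.0, 0.759, 0.652, -0.001]
contact_force: [-5.2, -6.8, 6.9]
opening: 0.322
```

```bash
python3 m.py
```

```text
t 18.05 a 2.306 r 0.0728 z 0.1891 | force on tool: tang -8.3 rad -1.9 z 6.9 | open 0.322 rot [ 2.000e-04  7.585e-01  6.516e-01 -7.000e-04] vj 0.12
```

Call:
{"api": "carry_out", "payload": {"series": [{"dp":[0.0052,0.0053,0],"delta_rot":[0,0,0]},{"dp":[0.0048,0.0058,0],"delta_rot":[0,0,0]},{"dp":[0.0041,0.0063,0],"delta_rot":[0,0,0]},{"dp":[0.0035,0.0066,0],"delta_rot":[0,0,0]},{"dp":[0.0028,0.007,0],"delta_rot":[0,0,0]},{"dp":[0.0021,0.0072,0],"delta_rot":[0,0,0]},{"dp":[0.0013,0.0074,0],"delta_rot":[0,0,0]},{"dp":[0.0007,0.0074,0],"delta_rot":[0,0,0]}]}}

```text
t: 18.85
ee_pos: [0.5762, -0.1016, 0.1889]
tool_rot: [-0.001, 0.758, 0.652, -0.001]
contact_force: [-14.4, -1.1, 10.0]
opening: 0.325
```

```bash
python3 m.py
python3 - <<'E'
from w import show
show(9.392,[.1]*12+[.08]*8+[.06]*16)
E
```

```text
t 18.85 a 3.116 r 0.0736 z 0.1889 | force on tool: tang -14.1 rad -2.9 z 10.0 | open 0.325 rot [-0.0014  0.7584  0.6518 -0.0015] vj 0.23
a->10.192 [-0.0002,0.0075] [-0.0008,0.0075] [-0.0017,0.0073] [-0.0023,0.0071] [-0.0030,0.0069] [-0.0037,0.0065] [-0.0044,0.0061] [-0.0049,0.0057]
a->10.912 [-0.0055,0.0051] [-0.0059,0.0045] [-0.0064,0.0040] [-0.0067,0.0033] [-0.0057,0.0021] [-0.0057,0.0017] [-0.0059,0.0012] [-0.0059,0.0007]
a->11.472 [-0.0060,0.0003] [-0.0060,-0.0002] [-0.0060,-0.0007] [-0.0059,-0.0012] [-0.0043,-0.0012] [-0.0043,-0.0014] [-0.0041,-0.0017] [-0.0041,-0.0020]
a->11.952 [-0.0039,-0.0021] [-0.0038,-0.0024] [-0.0037,-0.0027] [-0.0035,-0.0028] [-0.0033,-0.0031] [-0.0031,-0.0032] [-0.0029,-0.0035] [-0.0027,-0.0036]
a->12.192 [-0.0025,-0.0037] [-0.0022,-0.0039] [-0.0020,-0.0040] [-0.0018,-0.0042]
```

Call:
{"api": "carry_out", "payload": {"series": [{"dp":[-0.0002,0.0075,0],"delta_rot":[0,0,0]},{"dp":[-0.0008,0.0075,0],"delta_rot":[0,0,0]},{"dp":[-0.0017,0.0073,0],"delta_rot":[0,0,0]},{"dp":[-0.0023,0.0071,0],"delta_rot":[0,0,0]},{"dp":[-0.003,0.0069,0],"delta_rot":[0,0,0]},{"dp":[-0.0037,0.0065,0],"delta_rot":[0,0,0]},{"dp":[-0.0044,0.0061,0],"delta_rot":[0,0,0]},{"dp":[-0.0049,0.0057,0],"delta_rot":[0,0,0]}]}}

```text
t: 19.65
ee_pos: [0.6279, -0.1302, 0.189]
tool_rot: [-0.001, 0.758, 0.652, -0.0]
contact_force: [-8.1, 4.3, 7.9]
opening: 0.322
```

```bash
python3 m.py;python3 - <<'E'
from rig import viewer
import cv2,numpy as np,pickle
o=[]
for n,(x0,y0) in(("side",(265,165)),("top",(230,120))):
    f=viewer.grab_frame(n);pickle.dump(f,open(f"pics/{n}3.pkl","wb"));o.append(cv2.resize(f["img"][y0:y0+130,x0:x0+130,::-1],None,fx=3,fy=3,interpolation=cv2.INTER_CUBIC))
cv2.imwrite("pics/a7.png",np.hstack(o))
E
python3 m.py
```

```text
t 19.65 a -2.352 r 0.0753 z 0.1890 | force on tool: tang -8.3 rad -4.0 z 7.9 | open 0.322 rot [-9.000e-04  7.583e-01  6.519e-01 -3.000e-04] vj 0.2
t 19.75 a -2.342 r 0.0753 z 0.1891 | force on tool: tang -0.2 rad -1.8 z 5.9 | open 0.323 rot [-2.000e-04  7.585e-01  6.517e-01  0.000e+00] vj 0.02
```

View pics/a7.png

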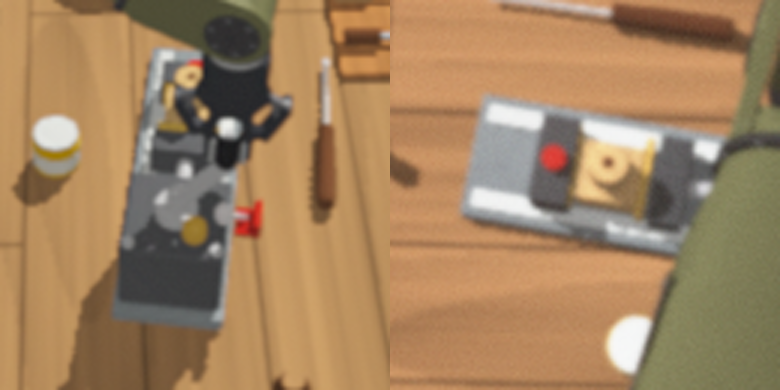

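Run:
```python
from w import show
show(10.192,[.04]+[.07]*7+[.05]*48)
```

```text
a->10.722 [-0.0021,0.0021] [-0.0040,0.0035] [-0.0041,0.0032] [-0.0044,0.0029] [-0.0045,0.0026] [-0.0048,0.0023] [-0.0048,0.0019] [-0.0050,0.0016]
a->11.122 [-0.0037,0.0009] [-0.0036,0.0008] [-0.0038,0.0005] [-0.0037,0.0004] [-0.0037,0.0002] [-0.0038,0.0000] [-0.0037,-0.0002] [-0.0038,-0.0004]
a->11.522 [-0.0037,-0.0006] [-0.0036,-0.0007] [-0.0037,-0.0009] [-0.0035,-0.0012] [-0.0036,-0.0013] [-0.0034,-0.0014] [-0.0034,-0.0017] [-0.0033,-0.0018]
a->11.922 [-0.0032,-0.0019] [-0.0031,-0.0021] [-0.0030,-0.0023] [-0.0028,-0.0024] [-0.0028,-0.0026] [-0.0026,-0.0027] [-0.0024,-0.0028] [-0.0024,-0.0029]
a->12.322 [-0.0021,-0.0031] [-0.0021,-0.0032] [-0.0018,-0.0032] [-0.0017,-0.0034] [-0.0015,-0.0034] [-0.0014,-0.0035] [-0.0012,-0.0035] [-0.0010,-0.0037]
a->12.722 [-0.0008,-0.0036] [-0.0006,-0.0037] [-0.0005,-0.0037] [-0.0002,-0.0038] [-0.0001,-0.0037] [0.0001,-0.0038] [0.0003,-0.0037] [0.0005,-0.0037]
a->13.122 [0.0007,-0.0037] [0.0008,-0.0037] [0.0011,-0.0036] [0.0012,-0.0035] [0.0014,-0.0035] [0.0016,-0.0034] [0.0017,-0.0033] [0.0019,-0.0033]
```

Call:
{"api": "carry_out", "payload": {"series": [{"dp":[-0.0021,0.0021,0],"delta_rot":[0,0,0]},{"dp":[-0.004,0.0035,0],"delta_rot":[0,0,0]},{"dp":[-0.0041,0.0032,0],"delta_rot":[0,0,0]},{"dp":[-0.0044,0.0029,0],"delta_rot":[0,0,0]},{"dp":[-0.0045,0.0026,0],"delta_rot":[0,0,0]},{"dp":[-0.0048,0.0023,0],"delta_rot":[0,0,0]},{"dp":[-0.0048,0.0019,0],"delta_rot":[0,0,0]},{"dp":[-0.005,0.0016,0],"delta_rot":[0,0,0]}]}}

```text
t: 20.55
ee_pos: [0.643, -0.166, 0.1891]
tool_rot: [-0.001, 0.758, 0.652, 0.0]
contact_force: [-3.3, 7.4, 6.1]
opening: 0.323
```

```bash
python3 m.py
```

```text
t 20.55 a -1.834 r 0.0764 z 0.1891 | force on tool: tang -7.7 rad -2.4 z 6.1 | open 0.323 rot [-7.000e-04  7.582e-01  6.521e-01  4.000e-04] vj 0.07
```

Call:
{"api": "carry_out", "payload": {"series": [{"dp":[-0.0037,0.0009,0],"delta_rot":[0,0,0]},{"dp":[-0.0036,0.0008,0],"delta_rot":[0,0,0]},{"dp":[-0.0038,0.0005,0],"delta_rot":[0,0,0]},{"dp":[-0.0037,0.0004,0],"delta_rot":[0,0,0]}]}}

```text
t: 20.95
ee_pos: [0.6436, -0.1809, 0.1891]
tool_rot: [-0.0, 0.758, 0.652, 0.001]
contact_force: [-0.0, 9.3, 6.0]
opening: 0.323
```

```bash
python3 m.py
```

```text
t 20.95 a -1.640 r 0.0767 z 0.1891 | force on tool: tang -9.3 rad -0.8 z 6.0 | open 0.323 rot [-5.000e-04  7.581e-01  6.521e-01  8.000e-04] vj 0.06
```

Call:
{"api": "carry_out", "payload": {"series": [{"dp":[-0.0037,0.0002,0],"delta_rot":[0,0,0]},{"dp":[-0.0038,0,0],"delta_rot":[0,0,0]}]}}

```text
t: 21.15
ee_pos: [0.6428, -0.1883, 0.1891]
tool_rot: [-0.0, 0.758, 0.652, 0.001]
contact_force: [1.2, 7.7, 5.6]
opening: 0.32
```

```bash
python3 m.py
```

```text
t 21.15 a -1.543 r 0.0769 z 0.1891 | force on tool: tang -7.8 rad -0.2 z 5.6 | open 0.320 rot [-3.000e-04  7.581e-01  6.521e-01  9.000e-04] vj 0.06
```

Call:
{"api": "carry_out", "payload": {"series": [{"dp":[-0.0037,-0.0002,0],"delta_rot":[0,0,0]}]}}

```text
t: 21.25
ee_pos: [0.6421, -0.192, 0.1891]
tool_rot: [-0.0, 0.758, 0.652, 0.001]
contact_force: [2.0, 8.5, 6.2]
opening: 0.324
```

```bash
python3 m.py
```

```text
t 21.25 a -1.495 r 0.0769 z 0.1891 | force on tool: tang -8.7 rad 0.0 z 6.2 | open 0.324 rot [-3.000e-04  7.581e-01  6.521e-01  9.000e-04] vj 0.06
```

Call:
{"api": "carry_out", "payload": {"series": [{"dp":[-0.0038,-0.0004,0],"delta_rot":[0,0,0]},{"dp":[-0.0037,-0.0006,0],"delta_rot":[0,0,0]}]}}

```text
t: 21.45
ee_pos: [0.6402, -0.1991, 0.1892]
tool_rot: [-0.0, 0.758, 0.652, 0.001]
contact_force: [3.8, 9.7, 4.6]
opening: 0.326
```

```bash
python3 m.py
```

```text
t 21.45 a -1.399 r 0.0770 z 0.1892 | force on tool: tang -10.4 rad 0.5 z 4.6 | open 0.326 rot [-1.000e-04  7.581e-01  6.522e-01  1.200e-03] vj 0.05
```

Call:
{"api": "carry_out", "payload": {"series": [{"dp":[-0.0036,-0.0007,0],"delta_rot":[0,0,0]}]}}

```text
t: 21.55
ee_pos: [0.6391, -0.2024, 0.1892]
tool_rot: [-0.0, 0.758, 0.652, 0.001]
contact_force: [5.0, 9.8, 5.9]
opening: 0.324
```

```bash
python3 m.py
```

```text
t 21.55 a -1.353 r 0.0771 z 0.1892 | force on tool: tang -10.9 rad 1.2 z 5.9 | open 0.324 rot [-1.000e-04  7.581e-01  6.522e-01  1.400e-03] vj 0.05
```

Call:
{"api": "carry_out", "payload": {"series": [{"dp":[-0.0037,-0.0009,0],"delta_rot":[0,0,0]}]}}

```text
t: 21.65
ee_pos: [0.6377, -0.2057, 0.1892]
tool_rot: [-0.0, 0.758, 0.652, 0.002]
contact_force: [6.0, 11.3, 4.1]
opening: 0.323
```

```bash
python3 m.py
```

```text
t 21.65 a -1.307 r 0.0771 z 0.1892 | force on tool: tang -12.8 rad 1.0 z 4.1 | open 0.323 rot [-1.000e-04  7.580e-01  6.522e-01  1.500e-03] vj 0.06
```

Call:
{"api": "carry_out", "payload": {"series": [{"dp":[-0.001,-0.0003,0],"delta_rot":[0,0,0]},{"dp":[0,0,0],"delta_rot":[0,0,0]},{"dp":[0,0,0],"delta_rot":[0,0,0]}]}}

```text
t: 21.95
ee_pos: [0.6373, -0.2068, 0.1892]
tool_rot: [0.0, 0.758, 0.652, 0.001]
contact_force: [5.5, 8.3, 4.0]
opening: 0.322
```

```bash
python3 m.py
```

```text
t 21.95 a -1.292 r 0.0772 z 0.1892 | force on tool: tang -9.9 rad 1.6 z 4.0 | open 0.322 rot [1.000e-04 7.581e-01 6.522e-01 1.400e-03] vj 0.0
```

Call:
{"api": "carry_out", "payload": {"series": [{"dp":[0,0,0],"delta_rot":[0,0,0]},{"dp":[0,0,0],"delta_rot":[0,0,0]},{"dp":[0,0,0],"delta_rot":[0,0,0]},{"dp":[0,0,0],"delta_rot":[0,0,0]},{"dp":[0,0,0],"delta_rot":[0,0,0]}], "jaw": 0.065}}

```text
t: 22.45
ee_pos: [0.6363, -0.2084, 0.1887]
tool_rot: [-0.0, 0.759, 0.652, -0.0]
contact_force: [-0.5, -0.2, 0.2]
opening: 0.765
```

Call:
{"api": "carry_out", "payload": {"series": [{"dp":[0,0,-0.01],"delta_rot":[0,0,0]},{"dp":[0,0,-0.02],"delta_rot":[0,0,0]},{"dp":[0,0,-0.03],"delta_rot":[0,0,0]},{"dp":[0,0,-0.03],"delta_rot":[0,0,0]},{"dp":[-0.02,-0.03,-0.01],"delta_rot":[0,0,0]},{"dp":[-0.02,-0.035,0],"delta_rot":[0,0,0]},{"dp":[-0.02,-0.035,0],"delta_rot":[0,0,0]},{"dp":[-0.02,-0.035,0],"delta_rot":[0,0,0]}]}}

```text
t: 23.25
ee_pos: [0.4893, -0.2674, 0.2896]
tool_rot: [0.0, 0.758, 0.652, 0.0]
contact_force: [0.9, -0.3, 1.1]
opening: 0.76
```

Call:
{"api": "carry_out", "payload": {"series": [{"dp":[-0.02,-0.03,0],"delta_rot":[0,0,0]},{"dp":[-0.02,-0.03,0],"delta_rot":[0,0,0]},{"dp":[-0.01,-0.01,0],"delta_rot":[0,0,0]},{"dp":[0,0,0],"delta_rot":[0,0,0]}]}}

```text
t: 23.65
ee_pos: [0.4133, -0.3069, 0.2898]
tool_rot: [0.001, 0.759, 0.651, 0.0]
contact_force: [0.7, 0.2, 0.1]
opening: 0.759
```

```bash
python3 m.py;python3 - <<'E'
from rig import viewer
import cv2,numpy as np,pickle
o=[]
for n,(x0,y0) in(("side",(265,165)),("top",(240,135))):
    f=viewer.grab_frame(n);pickle.dump(f,open(f"pics/{n}4.pkl","wb"));cv2.imwrite(f"pics/{n}4.png",f["img"][:,:,::-1]);o.append(cv2.resize(f["img"][y0:y0+100,x0:x0+100,::-1],None,fx=4,fy=4,interpolation=cv2.INTER_CUBIC))
cv2.imwrite("pics/a8.png",np.hstack(o))
E
```

```text
t 23.65 a 0.711 r 0.2028 z 0.2898 | force on tool: tang -0.4 rad -0.6 z 0.1 | open 0.759 rot [7.000e-04 7.591e-01 6.509e-01 1.000e-04] vj 0.05
```

View pics/a8.png

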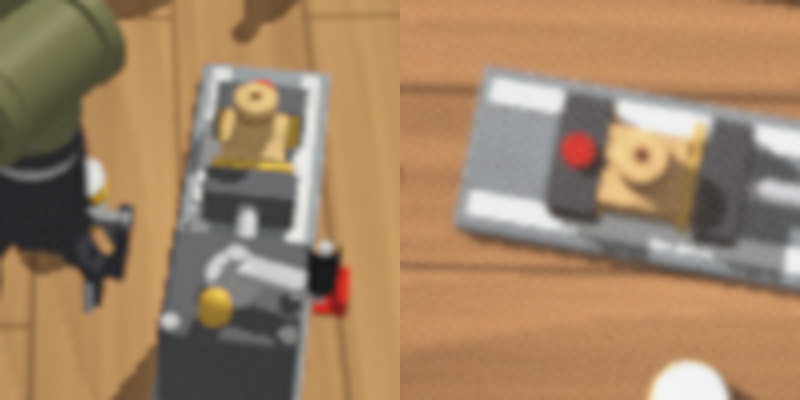

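View pics/side4.png

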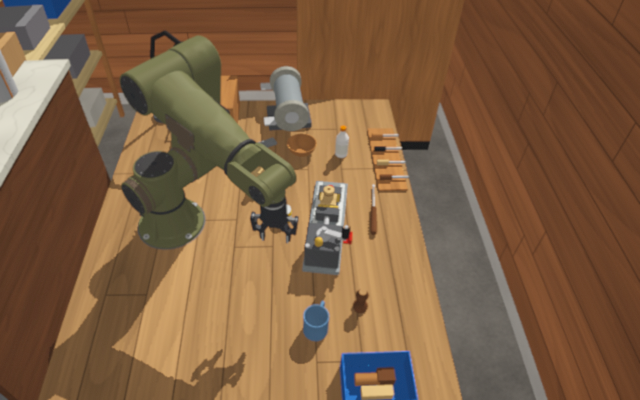

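Run:
```python
from h import *
S=load("pics/side4.pkl")
print(proj(S,(.6373,-.2068,.183)), 265+323/4-.4,165+270/4-.4, proj(S,(.6421,-.192,.183)))
from rig import bot,ticket
print(bot.sense()["contact_force"])
print(ticket.finish_job())
```

```text
[345.81461575 231.01158032] 345.35 232.1 [346.89089687 227.51445508]
[ 0.84042905 -0.1710481   0.68986819]
the job is handed in; nothing more can be done
None
```

The blank is standing square on the vice bed, pushed home against the stop and gripped. The crank is released, and I handed the job in at about 24 s.

- **Blank:** I took the one whose foot measured about 60 mm and height about 99 mm, turned it square to the vice, stood it on the load spot and let go.
- **Winding:** I wound the crank clockwise from about 0.87 to 11.27 rad at about 1 rad/s. I slowed to about 0.5 rad/s near the end. I passed both heavy points without run-back, measuring about 19 N at the first and 14 N just past the second. I held the crank still for about 0.1 s at 10.2 rad to take pictures.
- **Grip:** Resistance at the knob rose from about 8 N in free winding to about 12.8 N. That works out to a grip of roughly 45 N, within the 20 to 80 N range.

**Last checks:**
- The final pictures show the blank upright and square between stop and pad.
- The knob is within about 1 pixel (3 mm) of where I released it, so the crank did not spring back.
- The force on the tool was about 1 N, which is sensor noise, with the gripper clear of everything. None of the other things seen in the final side view looked moved.

**What disagreed:** my first estimate of the crank axis was about 2 mm off. It caused up to 14 N of sideways force on the knob in the first turn, and I corrected it while winding.

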